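# Scrub the sight glass of the resin tank

### The arm

A 6-joint arm with a two-finger parallel gripper is mounted at the origin on a cart in front of the work surface, level with it; the furniture and walls round the work are solid. World frame = base frame: x ahead of the robot, y to its left, z up, the work surface at z = 0. Lengths are in m, angles in rad, forces in N, time in s.
With the tool pointing down it reaches from about 0.225 to 0.875 m from the base axis. Payload 3.4 kg.
Tool frame: the origin (TCP) lies on the centre line of the jaws, within the pads' length; the fingertips stand 22 mm ahead of it and the grasp point (between the pads) lies 3 mm ahead of it; z points along the fingers, y is the line along which they close (so a half turn about z gives the same grasp; the last joint's range is limited). The gripper opens to 85 mm and grips with 20 to 120 N. Pads are 22 mm wide; open, the fingers measure 114 mm over their backs; the gripper's body (76 mm by 85 mm) begins 54 mm behind the grasp point. The pads swing forward as they close: fully open they stand 13 mm farther back than shut.
Start: joints at [1.224, 0.276, 1.505, -0, 1.361, -0.121], TCP at [0.129, 0.56, 0.253] pointing down, gripper open.
Joint ranges: [-2.89, 2.89], [-0.75, 2.08], [0.22, 2.7], [-1.18, 4.32], [0.11, 2.71], [-2.7, 2.7]. Speed limits (rad/s): [2.57, 2.57, 3.14, 3.14, 3.14, 3.14].

### API

Orientations are given as a unit quaternion [w, x, y, z].
In Python, from rig import manip, order, get_image gives the robot as it stands (manip), with the cameras as plain functions and the job (order).
- The arm moves only by the shell command python3 steer.py 'ROWS' [OPENING] [FORCE]. ROWS is a JSON list of rows, 1 to 5 of them, each an object with the fields d (a list: dx, dy, dz in m), rz (a turn about the tool's z in rad); a field left out counts as zero; each row shifts and turns the commanded pose from where the row before left it, along the tool's axes as they then stand; what a row does not reach is not made up. A row lasts 1/12 s, in which the tool goes at most 0.0417 m and 0.125 rad, less where a joint would pass 70% of its speed; a pose out of reach is approached as far as the arm can. OPENING is the finger opening in m, set as the command begins (- or left out keeps the last). The fingers move at their own pace and stop on an object; FORCE is the grip in N (left out, the last holds). Time passes only in rows, so rows that do not move let the fingers close. It prints the time, the measured TCP pose, the force, the opening and the grip force at its end. Input that does not fit is refused with a message, and nothing moves.
- manip.get_state(): the state, without advancing time (a new reading comes with each control period).
- get_image(name): name is "side" or "top"; returns a dict with "img" (400x640x3 uint8, red, green, blue), "camera_matrix" (3x3 intrinsics, pixels), "k1" (the pictures are not rectified: a ray, as slopes to the right and down, at radius r is drawn at 1 + k1 r^2 times it, then the intrinsics apply), "T" (4x4, takes a point from camera to world coordinates). Camera axes: x right, y down, z forward; pixel columns grow to the right and rows downward; lengths in m; the calibration is good to about 2 mm. A picture is of the moment at which its call begins. There is no depth.
- order.sign_off(): hands the job in; it is judged then, once.
The state is a dict: "clock": time; "qpos": joint angles; "qd": joint speeds; "effort": joint torques, N m; "position": TCP position; "ee_rot": TCP orientation; "contact_force": force on the tool from outside, world axes, zero at the start; "moment": the same for the moment, N m; "width": finger opening in m; "gripper_force": force on a finger pad.
Only numpy, scipy, OpenCV 4.12 (cv2) and the standard library are available. Lean on these libraries where they do the work, as an engineer would, in place of code of your own. Each camera call takes 0.05 s, during which the arm holds its last target. There are 200 camera calls.

### The job

Take the one-sided brush out of its forked stand, turn its bristles toward the sight glass of the open resin tank and scrub the inside of the glass: with the bristles kept lightly on the glass, make three full strokes, each down until the brush's toe meets the follower plate in the tank (its depth is unknown, so feel for it, gently, without driving the plate down) and up again to the top edge of the glass. Then hang the brush back in its stand and let go, leaving the other things where they are.

Things in the scene. Friction and masses are not known exactly. Their poses are not given: they have to be found in the camera images.
- tank: Open-topped aluminium resin tank, bolted down. Origin: centre of the underside of its dark 96 x 116 x 8 mm base plate; z up; its front, with the sight glass, faces -x. Walls 4 mm, rim 134 mm above the origin with a flange 13 mm out round it. A brass drain cock sticks out low on the +y side.
- tank_mouth (a point): Centre of the tank's mouth at rim height; axes as the tank's. Inside 62 (x) by 70 (y) mm, floor 120 mm below. A flat pale follower plate lies across the inside, held by its rubber edge: its top is 84 to 114 mm below this point, exactly where is not given; pressing with more than about 20 N drives it slowly down.
- tank_glass (a point): Centre of the inner face of the flat sight glass, 31 mm from the tank's axis to its -x, 73 mm above its underside; axes as the tank's. Bristles must point to the tank's -x to meet it. The glass is 33 mm wide and ends 52 mm above and below this point (seen from outside, its opening ends 45 mm above). Above it the wall lies 1 mm farther out.
- brush_stand: Fixed stand: dark base 86 x 84 mm, post at the back and a level fork 148 mm above the table, open to the front (-x). Slot 16 mm wide between two 12 mm tines; each has a lip 4 mm high at its front end, 18 to 22 mm in front of the origin. The post's face is 28 mm behind the origin. Origin: on the table below the hanging place.
- stand_seat (a point): Where the underside of the brush's collar rests: middle of the slot, on top of the fork, 148 mm above the table; axes as the stand's. The brush goes out by lifting it over the lips and drawing it at least 45 mm to the stand's -x (its head does not pass up through the slot).
- brush: Loose one-sided tank brush, 80 to 120 g, hanging upright in the stand. Origin: centre of the underside of its black 30 mm collar, 6 mm thick; z up the handle; x where the bristles point. Square wooden handle 16 x 16 mm (sides along x, y) from 6 to 74 mm above the origin. Below: 9 mm steel stem, from -82 mm a black head 18 mm wide, its back 6 mm behind the axis; round toe at -128 mm.
- brush_pad (a point): Middle of the face of the bristles, 15 mm from the brush's axis to its +x, 107 mm below the collar. Bristles 15 mm wide, 29 mm high; they yield up to 6 mm at about 1 N per mm, then are stiff. The point is fixed to the head and does not show the yielding.
- brush_toe (a point): Lowest point of the brush's 14 mm round toe, on its axis, 128 mm below the collar.
- resin_jar: Bystander: closed jar, 43 mm across, 55 mm tall; origin under its centre.
- scraper: Bystander: blade scraper 118 mm long lying on the tray; origin under its middle.
- tweezers: Bystander: steel tweezers 124 mm long lying on the tray; origin under their middle.
- weight: Bystander: brass ring weight, 42 mm across, 10 mm high; origin under its centre.

How it is judged:
On the way, in this order (a step that is already met when the one before it is completed fails the run):
1. first stroke, bottom: bristles on the glass and the toe on the follower plate (contact force between brush_foot and follower_plate above 0.7 N and contact force between bristle_tips and tank_pane above 0.7 N and angle between the x axis of brush and the x axis of tank, either way round below 0.35 rad), for 0.05 s.
2. first stroke, going up: bristles on the glass (z of brush_pad in the frame of tank_glass between 0.004 and 0.02 m and contact force between bristle_tips and tank_pane above 0.7 N and angle between the x axis of brush and the x axis of tank, either way round below 0.35 rad), for 0.05 s.
3. first stroke, top: bristles on the glass, their middle at least 25 mm above its middle (their upper ends about at its top edge) (z of brush_pad in the frame of tank_glass above 0.025 m and contact force between bristle_tips and tank_pane above 0.7 N and angle between the x axis of brush and the x axis of tank, either way round below 0.35 rad), for 0.05 s.
4. second stroke, bottom: bristles on the glass and the toe on the follower plate (all of step 1), for 0.05 s.
5. second stroke, going up: bristles on the glass (all of step 2), for 0.05 s.
6. second stroke, top: bristles on the glass, their middle at least 25 mm above its middle (their upper ends about at its top edge) (all of step 3), for 0.05 s.
7. third stroke, bottom: bristles on the glass and the toe on the follower plate (all of step 4), for 0.05 s.
8. third stroke, going up: bristles on the glass (all of step 5), for 0.05 s.
9. third stroke, top: bristles on the glass, their middle at least 25 mm above its middle (their upper ends about at its top edge) (all of step 6), for 0.05 s.
At the end, for the whole second after the job is handed in: The brush hangs still in its stand again: collar down on the fork (within 4 mm in height and 12 mm sideways of its seat), upright within 0.12 rad, let go (horizontal distance between brush and stand_seat below 0.012 m and z of brush in the frame of stand_seat between -0.004 and 0.004 m and angle between brush's own z axis and vertical below 0.12 rad and linear speed of brush below 0.03 m/s); the robot touches nothing.
It fails at once if the bristles press the glass with more than 25 N (contact force between bristle_tips and tank_pane above 25 N).
It fails at once if the follower plate is driven down by more than 5 mm (distance of follower_plate from where it was at the start of the episode above 0.005 m).
It fails at once if a bystander is moved by more than 30 mm (distance of any of resin_jar, scraper, tweezers, weight from where it was at the start of the episode above 0.03 m).
It also fails if it takes over 72 s, if anything falls off the work surface, if the arm or the gripper's body presses on something with over 40 N, if the wrist force passes 120 N, or if a joint passes its speed limit or range.

## Working session

There is one attempt and no reset: what is moved stays moved. The work goes in short steps, Python scripts to look and compute and a shell command to move; the robot and the scene stay as the last step left them, time stands still between calls to the robot, and variables do not carry over. Pictures are saved under pics/ and viewed, at most 10 in all, crops included, and the job is handed in when it is done.

```bash
ls; mkdir -p pics; python3 - <<'E'
from rig import manip, order, get_image
import cv2,numpy as np
s=manip.get_state();print(s)
for n in("side","top"):
    d=get_image(n);cv2.imwrite(f"pics/{n}0.png",d["img"][:,:,::-1]);print(n,d["camera_matrix"],d["k1"],d["T"])
    np.savez(f"{n}0.npz",**d)
E
```

```text
pics
rig.py
steer.py
{'clock': 0.0, 'qpos': array([ 1.22402169e+00,  2.76609990e-01,  1.50613902e+00,  1.30951758e-05,
        1.36067418e+00, -1.20992334e-01]), 'qd': array([ 0.0012716 ,  0.00184266,  0.000249  , -0.00328684, -0.00029658,
        0.00072521]), 'effort': array([ 8.75238002e-04, -4.16775262e+01, -2.45811653e+01, -1.22982567e-05,
        1.09619866e-02,  1.50878486e-05]), 'position': array([0.12855676, 0.55995166, 0.25242876]), 'ee_rot': array([-2.18347810e-04,  1.12652832e-01,  9.93633988e-01, -8.88864937e-04]), 'contact_force': array([ 0.72692718, -0.03811016,  0.32354376]), 'moment': array([-0.00497033,  0.00526601, -0.03534447]), 'gripper_force': 0.0, 'width': 0.08550735640070127}
side [[389.36612516   0.         316.07709341]
 [  0.         389.36612516 201.15502423]
 [  0.           0.           1.        ]] -0.06810472316156485 [[ 0.80971505 -0.37471722  0.45160663  0.09729377]
 [-0.586784   -0.52591215  0.61571174 -0.51384474]
 [ 0.00678762 -0.76354661 -0.64571705  0.65322135]
 [ 0.          0.          0.          1.        ]]
top [[484.1650761    0.         313.51162989]
 [  0.         484.1650761  197.67814922]
 [  0.           0.           1.        ]] -0.02692170145841866 [[ 0.00978667 -0.99116931  0.13224079  0.39034309]
 [-0.99976046 -0.00710978  0.02069955  0.00142818]
 [-0.01957655 -0.13241169 -0.99100146  0.96962492]
 [ 0.          0.          0.          1.        ]]
```

View pics/side0.png

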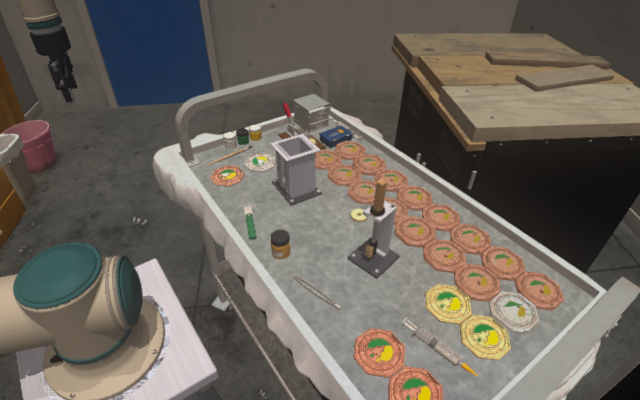

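View pics/top0.png

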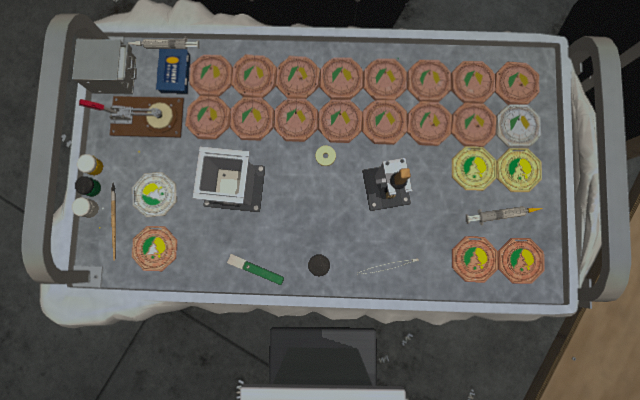

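Side view: tank at about (296,170), with the stand and upright brush at (378,225). Top view: tank mouth at about (222,175), stand and brush at about (390,183). I'll enlarge these areas for accurate corner positions.

```bash
python3 - <<'E'
import cv2,numpy as np
t=cv2.imread("pics/top0.png");s=cv2.imread("pics/side0.png")
def c(i,x,y,w,h,k):
    o=cv2.resize(i[y:y+h,x:x+w],None,fx=k,fy=k,interpolation=cv2.INTER_CUBIC)
    for a in range(0,w,10):
        cv2.line(o,(a*k,0),(a*k,4 if (x+a)%50 else 12),(0,0,255),1)
        if (x+a)%20==0: cv2.putText(o,str(x+a),(a*k,20),0,.35,(0,0,255))
    for a in range(0,h,10):
        cv2.line(o,(0,a*k),(5,a*k),(0,0,255),1); 
        if (y+a)%20==0: cv2.putText(o,str(y+a),(6,a*k+4),0,.35,(0,0,255))
    return o
a=np.hstack([c(t,190,140,80,75,5),c(t,355,150,80,75,5)])
cv2.imwrite("pics/topc.png",a)
b=np.hstack([c(s,260,130,70,80,5),c(s,340,170,70,115,5)[:400*1] if 0 else c(s,340,175,80,80,5)])
cv2.imwrite("pics/sidec.png",np.vstack([c(s,340,170,70,110,5)]) if 0 else b)
cv2.imwrite("pics/sided.png",np.hstack([c(s,340,170,70,110,5),cv2.copyMakeBorder(c(s,265,130,65,80,5),0,150,0,0,0)]))
E
```

```text
(no output)
```

View pics/topc.png

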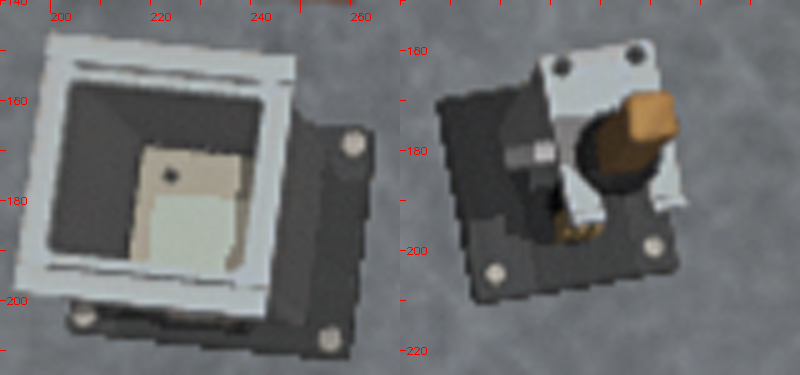

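View pics/sided.png

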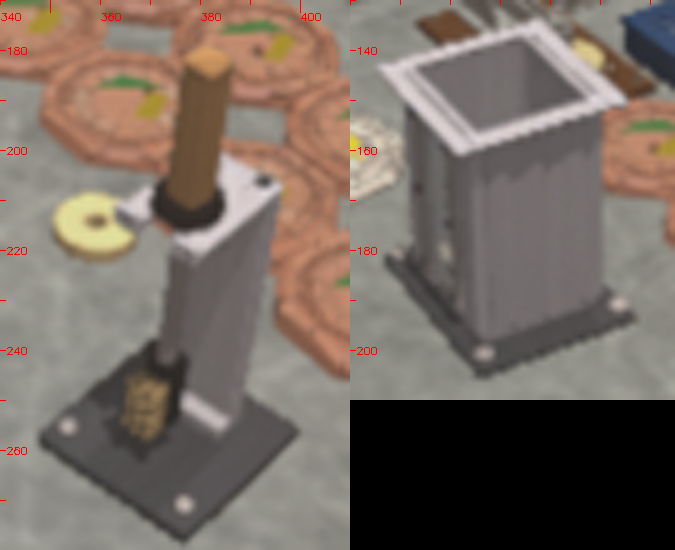

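Top view: rim corners at about (200,147), (249,151), (243,204) and (193,198); handle top centre at (405.6,173). Side view: rim corners at (271,144), (303,134), (320,150) and (287,161); handle top at (381.7,182.3). The bristles point toward the stand's front.

```bash
cat > h.py <<'E'
import numpy as np,cv2
def cam(n,f=None):
    d=np.load(f or n+"0.npz");return d
def ray(d,p):
    K=d["camera_matrix"];m=(np.array(p,float)-K[:2,2])/K[0,0];k=float(d["k1"])
    u=m.copy()
    for _ in range(20):u=m/(1+k*(u@u))
    T=d["T"];v=T[:3,:3]@np.r_[u,1];return T[:3,3],v/np.linalg.norm(v)
def plane(d,p,z):
    o,v=ray(d,p);return o+v*(z-o[2])/v[2]
def tri(a,pa,b,pb):
    o,v=ray(a,pa);q,w=ray(b,pb)
    t=np.linalg.lstsq(np.c_[v,-w],q-o,rcond=None)[0]
    x,y=o+t[0]*v,q+t[1]*w;return (x+y)/2,np.linalg.norm(x-y)
E
cat > m.py <<'E'
from h import *
np.set_printoptions(precision=4,suppress=True)
t,s=cam("top"),cam("side")
R=[]
# rim corners: TL(+x+y) TR(+x-y) BR(-x-y) BL
for n,a,b in [("TL",(200,146.8),(303,134)),("TR",(249,151),(320,150)),("BR",(243.4,203.6),(287.4,161)),("BL",(193,197.6),(271,144))]:
    p,e=tri(t,a,s,b);print(n,p,e,plane(t,a,.134)[:2],plane(s,b,.134)[:2])
    R.append([p,plane(t,a,.134),plane(s,b,.134)])
R=np.array(R)
for k in range(3):
    q=R[:,k];u=q[0]-q[3]+q[1]-q[2];w=q[3]-q[2]+q[0]-q[1]
    print("ctr",q.mean(0),"yaw x",np.arctan2(u[1],u[0]),"yaw y",np.arctan2(-w[0],w[1]),np.linalg.norm(u)/2,np.linalg.norm(w)/2)
print("tank base",[plane(t,p,.008)[:2] for p in [(264.6,165.6),(260,212),(203.6,205.6)]])
print("handle",tri(t,(405.6,172.9),s,(381.7,182.3)),plane(t,(405.6,172.9),.222),plane(s,(381.7,182.3),.222))
H=np.array([plane(t,p,.222)[:2] for p in [(400.6,169),(409.4,168.4),(410.4,176.6),(402,177.6)]]);print(H, H.mean(0))
hu=H[0]-H[3]+H[1]-H[2];print("hyaw",np.arctan2(hu[1],hu[0]),np.linalg.norm(hu)/2)
hw=H[0]-H[1]+H[3]-H[2];print("hyaw",np.arctan2(-hw[0],hw[1]))
print("collar",plane(s,(377.6,211.4),.154))
# tine ends / post top in the top view, z=.148: left tine front corners, right tine, post
for p in [(387.5,195),(395.5,192.5),(407,192),(412,190.5)]:print("tine",plane(t,p,.15)[:2])
print("base",[plane(t,p,.008)[:2] for p in [(362.8,170.4),(370.4,210.4),(410.4,204)]],[plane(s,p,.008)[:2] for p in [(348,257.5),(377,278),(400,256.5)]])
E
python3 m.py
```

```text
TL [0.5922 0.2218 0.1328] 0.0006757317502400681 [0.5917 0.2216] [0.5914 0.2199]
TR [0.5842 0.1345 0.1324] 0.0012983767845394917 [0.5844 0.1339] [0.5821 0.1328]
BR [0.4915 0.1409 0.1328] 0.00181207042078851 [0.4905 0.1411] [0.4913 0.1389]
BL [0.5011 0.2311 0.1305] 0.0003136206596142856 [0.5005 0.2302] [0.4985 0.2261]
ctr [0.5423 0.1821 0.1321] yaw x -0.0848780561427399 yaw y -0.09890955744375549 0.0922937689683166 0.08915938952763655
ctr [0.5418 0.1817 0.134 ] yaw x -0.08502162537429465 yaw y -0.09691909899384397 0.09285333157916487 0.08880386800157036
ctr [0.5408 0.1794 0.134 ] yaw x -0.06667373129342957 yaw y -0.09444450824846568 0.09201898242613352 0.0875697179547719
tank base [array([0.5835, 0.1213]), array([0.489 , 0.1283]), array([0.501 , 0.2425])]
handle (array([ 0.5305, -0.1269,  0.2196]), np.float64(0.00048652435770385065)) [ 0.5303 -0.1267  0.222 ] [ 0.5278 -0.129   0.222 ]
[[ 0.5364 -0.119 ]
 [ 0.5375 -0.1327]
 [ 0.5244 -0.1341]
 [ 0.5228 -0.1209]] [ 0.5303 -0.1267]
hyaw 0.12401798073022005 0.01344522876274958
hyaw 0.10080009558382842
collar [ 0.5253 -0.1316  0.154 ]
tine [ 0.5052 -0.1076]
tine [ 0.5096 -0.1213]
tine [ 0.5106 -0.1409]
tine [ 0.5133 -0.1494]
base [array([ 0.5749, -0.0773]), array([ 0.4939, -0.0922]), array([ 0.5073, -0.1719])] [array([ 0.4932, -0.0945]), array([ 0.5063, -0.174 ]), array([ 0.5885, -0.1596])]
```

```bash
cat > d.py <<'E'
import sys
from rig import manip, order, get_image
import numpy as np
from scipy.spatial.transform import Rotation as R
s=manip.get_state();q=s["ee_rot"];r=R.from_quat([q[1],q[2],q[3],q[0]]).as_matrix()
yaw=np.arctan2(r[1,1],r[0,1])
print("t %.2f tcp"%s["clock"],s["position"].round(4),"ytyaw %.3f"%yaw,"tilt",r[:2,2].round(3),"F",s["contact_force"].round(2),"M",s["moment"].round(2),"w %.4f g %.1f"%(s["width"],s["gripper_force"]))
if len(sys.argv)>3:
    print("go tool:",(r.T@(np.array(sys.argv[1:4],float)-s["position"])).round(4), "turn %.3f"%(yaw-float(sys.argv[4])) if len(sys.argv)>4 else "")
E
python3 steer.py '[{"d":[0,0,-0.004],"rz":0.1225},{"d":[0,0,-0.004],"rz":0.1225},{"d":[0,0,-0.004],"rz":0.1225},{"d":[0,0,-0.004],"rz":0.1225},{"d":[0,0,-0.004],"rz":0.1225}]' 0.05
python3 steer.py '[{"rz":0.1225},{"rz":0.1225},{"rz":0.1225},{"rz":0.1225},{"rz":0.1225}]'
python3 d.py 0.530 -0.127 0.265 0.12
```

```text
clock: 0.52
position: [0.1286, 0.5601, 0.2729]
ee_rot: [0.0, 0.41, 0.912, -0.001]
contact_force: [0.3, -0.2, -0.2]
width: 0.05
gripper_force: 0.0
clock: 0.93
position: [0.1286, 0.5602, 0.2728]
ee_rot: [0.0, 0.666, 0.746, -0.0]
contact_force: [1.2, 0.4, -0.3]
width: 0.0499
gripper_force: 0.0
t 0.93 tcp [0.1286 0.5602 0.2728] ytyaw 0.114 tilt [-0.    -0.001] F [ 1.19  0.38 -0.3 ] M [0.02 0.03 0.04] w 0.0499 g 0.0
go tool: [-0.7283  0.3207  0.0083] turn -0.006
```

```bash
R='-'
python3 steer.py '[{"d":[-0.036,0.016,0]},{"d":[-0.036,0.016,0]},{"d":[-0.036,0.016,0]},{"d":[-0.036,0.016,0]},{"d":[-0.036,0.016,0]}]' >/dev/null
python3 steer.py '[{"d":[-0.036,0.016,0]},{"d":[-0.036,0.016,0]},{"d":[-0.036,0.016,0]},{"d":[-0.036,0.016,0]},{"d":[-0.036,0.016,0]}]' >/dev/null
python3 steer.py '[{"d":[-0.036,0.016,0]},{"d":[-0.036,0.016,0]},{"d":[-0.036,0.016,0]},{"d":[-0.036,0.016,0]},{"d":[-0.036,0.016,0]}]' >/dev/null
python3 steer.py '[{"d":[-0.036,0.016,0]},{"d":[-0.036,0.016,0]},{"d":[-0.036,0.016,0]},{"d":[-0.036,0.016,0]},{}]' >/dev/null
python3 d.py 0.530 -0.127 0.265 0.12
python3 - <<'E'
from rig import manip, order, get_image
import cv2,numpy as np
o=[]
for n,(x,y) in(("side",(330,120)),("top",(340,110))):
    i=get_image(n)["img"][y:y+110,x:x+130,::-1];o.append(cv2.resize(i,None,fx=3,fy=3,interpolation=2))
cv2.imwrite("pics/a1.png",np.hstack(o))
E
```

```text
t 2.60 tcp [ 0.5162 -0.0886  0.2723] ytyaw 0.115 tilt [ 0.002 -0.004] F [-0.03 -0.44  0.9 ] M [ 0.07 -0.    0.  ] w 0.0503 g 0.0
go tool: [-0.0397  0.0093  0.0075] turn -0.005
```

View pics/a1.png

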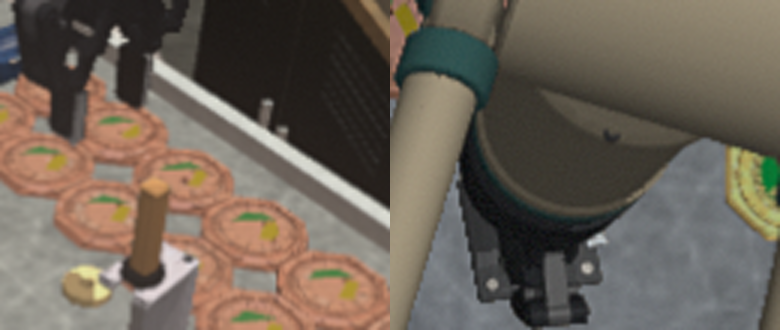

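The picture shows the gripper above and to the left of the handle, open, with the handle undisturbed. Next I'll centre over it and go down.

```bash
python3 steer.py '[{"d":[-0.02,0.0045,0]},{"d":[-0.0195,0.0045,0]},{},{}]' >/dev/null
python3 d.py 0.530 -0.127 0.188
python3 steer.py '[{"d":[0,0,0.015]},{"d":[0,0,0.02]},{"d":[0,0,0.02]},{"d":[0,0,0.02]},{"d":[0,0,0.009]}]' >/dev/null
python3 steer.py '[{},{}]'
python3 d.py 0.530 -0.127 0.188
python3 - <<'E'
from rig import manip, order, get_image
import cv2,numpy as np
i=get_image("side")["img"][120:270,320:440,::-1];cv2.imwrite("pics/a2.png",cv2.resize(i,None,fx=4,fy=4,interpolation=2))
E
```

```text
t 3.03 tcp [ 0.5254 -0.1195  0.273 ] ytyaw 0.120 tilt [-0.001  0.001] F [ 0.52  0.26 -0.13] M [-0.01  0.03 -0.02] w 0.0500 g 0.0
go tool: [-0.0081  0.0037  0.085 ] 
clock: 3.62
position: [0.5258, -0.1194, 0.1896]
ee_rot: [-0.0, 0.663, 0.749, 0.0]
contact_force: [-0.3, 0.4, -0.7]
width: 0.05
gripper_force: 0.0
t 3.62 tcp [ 0.5258 -0.1194  0.1896] ytyaw 0.121 tilt [-0.     0.001] F [-0.32  0.41 -0.73] M [-0.02  0.05  0.02] w 0.0500 g 0.0
go tool: [-0.0081  0.0032  0.0016]
```

View pics/a2.png

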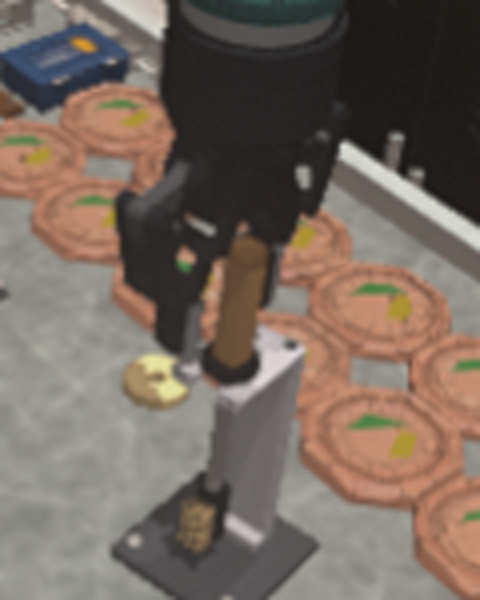

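The handle stands between the fingers, about 8 mm toward the camera (tool -x), clear of both. I'll centre and close on it.

```bash
python3 steer.py '[{"d":[-0.008,0.003,0.001]},{},{}]' >/dev/null
python3 d.py 0.530 -0.127 0.188
python3 steer.py '[{},{},{},{},{}]' 0 80 >/dev/null
python3 steer.py '[{},{}]'  >/dev/null
python3 d.py
```

```text
t 3.92 tcp [ 0.5309 -0.1287  0.1892] ytyaw 0.119 tilt [ 0.002 -0.001] F [-1.02 -0.49 -0.57] M [-0.06  0.04  0.03] w 0.0502 g 0.0
go tool: [ 0.0018 -0.0007  0.0012] 
t 4.50 tcp [ 0.5302 -0.128   0.1886] ytyaw 0.120 tilt [ 0.001 -0.   ] F [0.6  0.35 2.14] M [0.01 0.08 0.03] w 0.0147 g 78.0
```

```bash
python3 steer.py '[{"d":[0,0,-0.004]},{"d":[0,0,-0.004]},{"d":[0,0,-0.003]},{},{}]' >/dev/null
python3 d.py
python3 steer.py '[{"d":[-0.001,-0.018,0]},{"d":[-0.001,-0.018,0]},{"d":[-0.001,-0.018,0]},{"d":[-0.001,-0.018,0]},{}]' >/dev/null
python3 d.py 
python3 steer.py '[{"d":[0,0,-0.03]},{"d":[0,0,-0.03]},{"d":[0,0,-0.035]},{"d":[0,0,-0.03]},{}]' >/dev/null
python3 d.py 0.539 0.182 0.325 -0.09
python3 - <<'E'
from rig import manip, order, get_image
import cv2,numpy as np
o=[]
for n,(x,y) in(("side",(270,70)),("top",(340,110))):
    d=get_image(n);np.savez(n+"1.npz",**d)
    i=d["img"][y:y+150,x:x+130,::-1];o.append(cv2.resize(i,None,fx=3,fy=3,interpolation=2))
cv2.imwrite("pics/a3.png",np.hstack(o))
E
```

```text
t 4.92 tcp [ 0.5301 -0.128   0.1994] ytyaw 0.120 tilt [0. 0.] F [-0.97 -0.22 -1.9 ] M [ 0.02 -0.    0.02] w 0.0151 g 77.8
t 5.33 tcp [ 0.4553 -0.1402  0.1988] ytyaw 0.119 tilt [-0.004  0.001] F [-0.52  0.36 -1.8 ] M [ 0.04 -0.01 -0.03] w 0.0151 g 78.1
t 5.75 tcp [ 0.4625 -0.1418  0.3308] ytyaw 0.120 tilt [ 0.012 -0.005] F [ 1.45 -0.95 -0.56] M [-0.02 -0.05 -0.03] w 0.0152 g 78.5
go tool: [0.3124 0.1147 0.005 ] turn 0.210
```

View pics/a3.png

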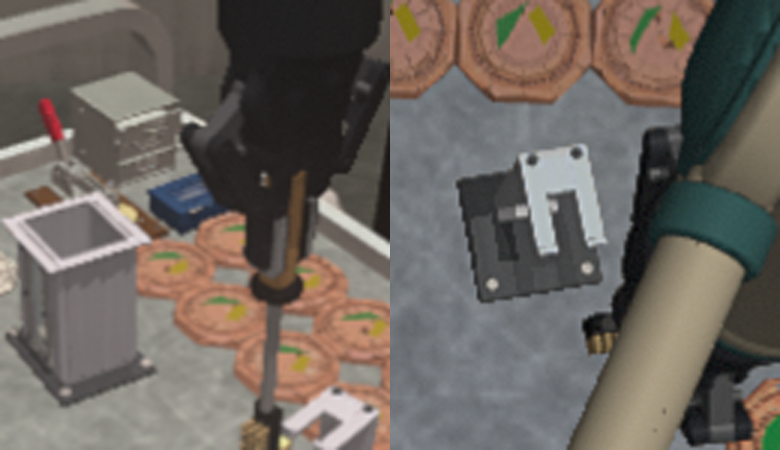

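Side view: the brush is clear of the stand at about (360,165) full-frame and upright, with its bristles toward -x. The top view shows the empty fork. I'll turn and go to the tank.

```bash
python3 steer.py '[{"d":[0,0,-0.004],"rz":0.105},{"d":[0,0,-0.004],"rz":0.105},{},{}]' >/dev/null
python3 d.py 0.542 0.182 0.338 -0.09
python3 steer.py '[{"d":[0.035,0.006,0]},{"d":[0.035,0.006,0]},{"d":[0.035,0.006,0]},{"d":[0.035,0.006,0]},{"d":[0.035,0.006,0]}]' >/dev/null
python3 d.py 0.542 0.182 0.338 -0.09
```

```text
t 6.18 tcp [ 0.4587 -0.1403  0.3307] ytyaw -0.087 tilt [-0.002  0.001] F [-0.28 -0.13 -1.83] M [ 0.04 -0.02 -0.06] w 0.0153 g 78.5
go tool: [ 0.3283  0.0548 -0.007 ] turn 0.003
t 6.60 tcp [0.5044 0.0326 0.331 ] ytyaw -0.088 tilt [-0.002  0.   ] F [ 0.5   0.77 -0.62] M [ 0.01 -0.06 -0.01] w 0.0152 g 78.4
go tool: [ 0.1521  0.0244 -0.007 ] turn 0.002
```

```bash
python3 steer.py '[{"d":[0.035,0.006,0]},{"d":[0.035,0.006,0]},{"d":[0.035,0.006,0]},{"d":[0.035,0.006,0]},{}]' >/dev/null
python3 steer.py '[{},{}]' >/dev/null
python3 d.py 0.542 0.182 0.331 -0.09
python3 - <<'E'
from rig import manip, order, get_image
import cv2,numpy as np
o=[]
for n,(x,y) in(("side",(230,40)),("top",(160,110))):
    d=get_image(n);np.savez(n+"2.npz",**d)
    i=d["img"][y:y+150,x:x+130,::-1];o.append(cv2.resize(i,None,fx=3,fy=3,interpolation=2))
cv2.imwrite("pics/a4.png",np.hstack(o))
E
```

```text
t 7.18 tcp [0.5406 0.168  0.331 ] ytyaw -0.088 tilt [-0.002 -0.001] F [ 0.99 -0.45 -0.84] M [-0.04  0.03 -0.01] w 0.0152 g 78.4
go tool: [0.014  0.0001 0.    ] turn 0.002
```

View pics/a4.png

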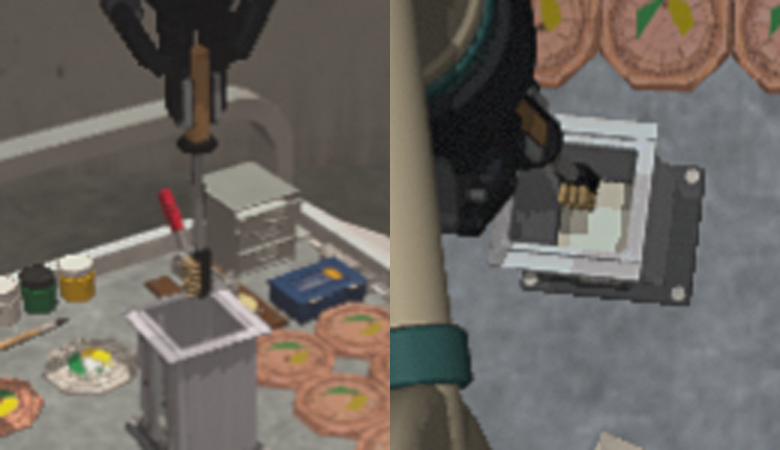

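```bash
python3 - <<'E'
from h import *
t,s=cam("",'top2.npz'),cam("",'side2.npz')
print(tri(t,(223,167),s,(298,138.3)), plane(t,(223,167),.165),plane(s,(298,138.3),.162))
E
python3 steer.py '[{"d":[0.014,0,0]},{},{}]' >/dev/null
python3 d.py 0.542 0.182 0.229 -0.09
```

```text
(array([0.54877905, 0.17508492, 0.15813809]), np.float64(0.004110126107292677)) [0.54920587 0.17259311 0.165     ] [0.54340351 0.17059212 0.162     ]
t 7.53 tcp [0.5424 0.1821 0.3324] ytyaw -0.090 tilt [0. 0.] F [ 0.23 -0.51 -0.45] M [-0.    0.02  0.01] w 0.0149 g 78.4
go tool: [-0.0002 -0.0004  0.1034] turn 0.000
```

```bash
python3 steer.py '[{"d":[-0.002,0,0.02]},{"d":[0,0,0.02]},{"d":[0,0,0.02]},{"d":[0,0,0.02]},{}]' >/dev/null
python3 d.py
python3 steer.py '[{"d":[0,0,0.015]},{},{}]' >/dev/null
python3 d.py
python3 steer.py '[{"d":[0,-0.005,0]},{"d":[0,-0.005,0]},{},{}]' >/dev/null
python3 d.py
```

```text
t 7.95 tcp [0.5397 0.1793 0.2484] ytyaw -0.090 tilt [-0.008 -0.002] F [-1.13 -0.03 -0.89] M [-0.03  0.06  0.03] w 0.0151 g 78.4
t 8.20 tcp [0.5422 0.18   0.2378] ytyaw -0.090 tilt [-0. -0.] F [ 0.18  1.45 -0.24] M [-0.04  0.01  0.05] w 0.0150 g 78.4
t 8.53 tcp [0.5321 0.1813 0.2382] ytyaw -0.090 tilt [0.001 0.   ] F [ 0.06  0.53 -1.19] M [-0.02  0.03 -0.01] w 0.0150 g 78.5
```

```bash
python3 steer.py '[{"d":[0,-0.003,0]},{},{}]' >/dev/null; python3 d.py
python3 steer.py '[{"d":[0,-0.002,0]},{},{}]' >/dev/null; python3 d.py
python3 steer.py '[{"d":[0,-0.002,0]},{},{}]' >/dev/null; python3 d.py
python3 steer.py '[{"d":[0,-0.001,0]},{},{}]' >/dev/null; python3 d.py
```

```text
t 8.78 tcp [0.5292 0.1815 0.2375] ytyaw -0.090 tilt [0. 0.] F [ 0.34 -0.06 -1.1 ] M [-0.01  0.01  0.05] w 0.0150 g 78.5
t 9.03 tcp [0.5272 0.1816 0.2373] ytyaw -0.090 tilt [-0.  0.] F [ 0.04  0.84 -1.13] M [-0.02 -0.   -0.03] w 0.0151 g 78.5
t 9.28 tcp [0.5255 0.1818 0.2373] ytyaw -0.090 tilt [0.001 0.   ] F [ 0.19  0.25 -1.28] M [-0.01 -0.18  0.  ] w 0.0149 g 78.3
t 9.53 tcp [0.5246 0.1818 0.2374] ytyaw -0.090 tilt [0.001 0.   ] F [ 1.33 -0.52 -0.78] M [-0.03 -0.32  0.01] w 0.0151 g 78.2
```

```bash
python3 steer.py '[{"d":[0,-0.0015,0]},{},{}]' >/dev/null; python3 d.py
python3 steer.py '[{"d":[0,0,0.006]},{"d":[0,0,0.006]},{},{}]' >/dev/null; python3 d.py
python3 steer.py '[{"d":[0,0,0.003]},{}]' >/dev/null; python3 d.py
python3 steer.py '[{"d":[0,0,0.003]},{}]' >/dev/null; python3 d.py
```

```text
t 9.78 tcp [0.5233 0.182  0.2374] ytyaw -0.090 tilt [0.001 0.   ] F [ 2.49 -0.76 -1.67] M [-0.06 -0.67 -0.05] w 0.0152 g 78.2
t 10.12 tcp [0.5229 0.1819 0.2246] ytyaw -0.090 tilt [-0. -0.] F [ 2.66 -0.23 -2.32] M [-0.02 -0.88  0.  ] w 0.0148 g 78.2
t 10.28 tcp [0.5229 0.182  0.222 ] ytyaw -0.090 tilt [0. 0.] F [ 3.09 -0.71 -2.85] M [-0.01 -0.76  0.  ] w 0.0151 g 78.3
t 10.45 tcp [0.5228 0.182  0.2191] ytyaw -0.090 tilt [0. 0.] F [ 2.77  0.53 -1.92] M [-0.07 -0.77 -0.07] w 0.0149 g 78.4
```

```bash
python3 steer.py '[{"d":[0,0,0.002]},{}]' >/dev/null; python3 d.py
python3 steer.py '[{"d":[0,0,0.002]},{}]' >/dev/null; python3 d.py
python3 steer.py '[{"d":[0,0,0.002]},{}]' >/dev/null; python3 d.py
```

```text
t 10.62 tcp [0.5228 0.182  0.2171] ytyaw -0.090 tilt [0. 0.] F [ 2.57  0.19 -0.72] M [ 0.02 -0.75 -0.03] w 0.0149 g 78.5
t 10.78 tcp [0.5228 0.182  0.2151] ytyaw -0.090 tilt [-0.  0.] F [ 1.56  0.67 -0.44] M [-0.01 -0.86  0.01] w 0.0153 g 78.5
t 10.95 tcp [0.5227 0.182  0.213 ] ytyaw -0.090 tilt [-0.  0.] F [ 2.78  0.18 -0.52] M [-0.01 -0.78 -0.08] w 0.0150 g 78.5
```

```bash
python3 steer.py '[{"d":[0,0,0.002]},{}]' >/dev/null; python3 d.py
python3 steer.py '[{"d":[0,0,0.002]},{}]' >/dev/null; python3 d.py
```

```text
t 11.12 tcp [0.5227 0.182  0.211 ] ytyaw -0.090 tilt [-0.  0.] F [ 2.46 -0.31 -0.6 ] M [-0.01 -0.75 -0.05] w 0.0148 g 78.5
t 11.28 tcp [0.5227 0.182  0.209 ] ytyaw -0.090 tilt [-0.  0.] F [ 2.74 -0.4  -1.27] M [-0.06 -0.84  0.03] w 0.0151 g 78.4
```

```bash
python3 steer.py '[{"d":[0,0,0.002]},{}]' >/dev/null; python3 d.py
python3 steer.py '[{"d":[0,0,0.002]},{}]' >/dev/null; python3 d.py
```

```text
t 11.45 tcp [0.5227 0.182  0.207 ] ytyaw -0.090 tilt [-0.  0.] F [ 2.76 -0.06 -0.59] M [-0.02 -0.82  0.  ] w 0.0152 g 78.4
t 11.62 tcp [0.5227 0.182  0.205 ] ytyaw -0.090 tilt [-0.  0.] F [ 2.56  0.06 -0.45] M [-0.   -0.83 -0.04] w 0.0147 g 78.4
```

```bash
python3 steer.py '[{"d":[0,0,0.002]},{}]' >/dev/null; python3 d.py
python3 steer.py '[{"d":[0,0,0.002]},{}]' >/dev/null; python3 d.py
```

```text
t 11.78 tcp [0.5227 0.182  0.203 ] ytyaw -0.090 tilt [-0.  0.] F [ 2.51 -0.31 -1.92] M [ 0.01 -0.81  0.02] w 0.0154 g 78.4
t 11.95 tcp [0.5227 0.182  0.201 ] ytyaw -0.090 tilt [-0.  0.] F [ 2.44 -0.5  -2.35] M [-0.04 -0.78 -0.08] w 0.0151 g 78.4
```

```bash
python3 steer.py '[{"d":[0,0,0.002]},{}]' >/dev/null; python3 d.py
python3 steer.py '[{"d":[0,0,0.002]},{}]' >/dev/null; python3 d.py
```

```text
t 12.12 tcp [0.5227 0.182  0.199 ] ytyaw -0.090 tilt [-0.  0.] F [ 3.42  0.11 -1.18] M [-0.02 -0.81 -0.03] w 0.0149 g 78.4
t 12.28 tcp [0.5227 0.182  0.197 ] ytyaw -0.090 tilt [-0.  0.] F [ 3.1  -0.01 -0.33] M [-0.07 -0.76 -0.04] w 0.0152 g 78.4
```

```bash
python3 steer.py '[{"d":[0,0,0.0015]},{}]' >/dev/null; python3 d.py
python3 steer.py '[{"d":[0,0,0.0015]},{}]' >/dev/null; python3 d.py
```

```text
t 12.45 tcp [0.5227 0.182  0.1956] ytyaw -0.090 tilt [-0.  0.] F [ 1.77 -0.28 -1.17] M [-0.02 -0.8  -0.06] w 0.0152 g 78.4
t 12.62 tcp [0.5227 0.182  0.1941] ytyaw -0.090 tilt [-0.  0.] F [ 3.6   0.25 -1.75] M [-0.04 -0.84 -0.04] w 0.0150 g 78.4
```

```bash
python3 steer.py '[{"d":[0,0,0.0015]},{}]' >/dev/null; python3 d.py
```

```text
t 12.78 tcp [0.5227 0.182  0.1926] ytyaw -0.090 tilt [-0.  0.] F [ 2.89 -0.43 -1.33] M [ 0.01 -0.81  0.01] w 0.0151 g 78.4
```

```bash
python3 steer.py '[{"d":[0,0,0.0015]},{}]' >/dev/null; python3 d.py
```

```text
t 12.95 tcp [0.5227 0.182  0.1911] ytyaw -0.090 tilt [-0.  0.] F [ 3.45 -0.61 -0.93] M [ 0.02 -0.88 -0.05] w 0.0147 g 78.4
```

```bash
python3 steer.py '[{"d":[0,0,0.0015]},{}]' >/dev/null; python3 d.py
```

```text
t 13.12 tcp [0.5229 0.182  0.1897] ytyaw -0.090 tilt [0. 0.] F [ 3.38 -0.08 -0.45] M [ 0.02 -0.86  0.01] w 0.0153 g 78.5
```

```bash
python3 steer.py '[{"d":[0,0,0.001]},{}]' >/dev/null; python3 d.py
```

```text
t 13.28 tcp [0.523  0.1821 0.1894] ytyaw -0.090 tilt [0.001 0.   ] F [ 1.44 -0.61  3.95] M [-0.04 -0.62 -0.05] w 0.0151 g 79.0
```

```bash
python3 steer.py '[{"d":[0,0,0.001]},{}]' >/dev/null; python3 d.py
```

```text
t 13.45 tcp [0.5231 0.1821 0.1892] ytyaw -0.090 tilt [0.001 0.   ] F [ 2.   -0.64  7.41] M [-0.13 -0.33 -0.05] w 0.0152 g 79.7
```

Contact was felt at TCP z ≈ 0.1895 with about 7 N, and the bristles are on the glass. I'll add a hair of bristle pressure, then stroke up about 61 mm.

```bash
python3 steer.py '[{"d":[0,-0.0008,-0.0004]},{}]' >/dev/null; python3 d.py
python3 steer.py '[{"d":[0,0,-0.007]},{"d":[0,0,-0.007]},{"d":[0,0,-0.007]},{"d":[0,0,-0.007]},{"d":[0,0,-0.007]}]' >/dev/null; python3 d.py
python3 steer.py '[{"d":[0,0,-0.006]},{"d":[0,0,-0.006]},{"d":[0,0,-0.006]},{"d":[0,0,-0.005]},{}]' >/dev/null; python3 d.py
python3 steer.py '[{"d":[0,0,-0.004]},{},{}]' >/dev/null; python3 d.py
```

```text
t 13.62 tcp [0.5226 0.1821 0.1893] ytyaw -0.090 tilt [0.002 0.   ] F [ 2.83 -0.43  6.92] M [-0.15 -0.67  0.03] w 0.0151 g 79.5
t 14.03 tcp [0.5219 0.182  0.2237] ytyaw -0.090 tilt [-0. -0.] F [ 3.58  0.37 -2.59] M [-0.1  -0.98 -0.  ] w 0.0149 g 78.1
t 14.45 tcp [0.5224 0.1822 0.2476] ytyaw -0.090 tilt [0.002 0.   ] F [ 2.35 -1.18 -0.56] M [-0.09 -0.75  0.03] w 0.0152 g 78.8
t 14.70 tcp [0.5222 0.1821 0.2506] ytyaw -0.090 tilt [0.001 0.   ] F [ 2.62 -0.05  0.94] M [-0.13 -0.9   0.  ] w 0.0147 g 78.8
```

```bash
python3 steer.py '[{"d":[0,0,-0.002]},{},{"d":[0,0,0.008]},{"d":[0,0,0.01]},{"d":[0,0,0.01]}]' >/dev/null; python3 d.py
python3 steer.py '[{"d":[0,0,0.01]},{"d":[0,0,0.01]},{"d":[0,0,0.006]},{"d":[0,0,0.0035]},{}]' >/dev/null; python3 d.py
python3 steer.py '[{"d":[0,0,0.001]},{"d":[0,0,0.001]},{}]' >/dev/null; python3 d.py
```

```text
t 15.12 tcp [0.522  0.1822 0.2234] ytyaw -0.090 tilt [0. 0.] F [2.27 0.09 1.08] M [-0.07 -0.96 -0.07] w 0.0152 g 78.7
t 15.53 tcp [0.5216 0.1819 0.1934] ytyaw -0.090 tilt [-0.002 -0.   ] F [ 4.01 -1.23 -3.34] M [-0.13 -1.15 -0.03] w 0.0150 g 78.2
t 15.78 tcp [0.522  0.1821 0.1929] ytyaw -0.090 tilt [0. 0.] F [ 3.42  0.36 -1.1 ] M [-0.17 -0.91 -0.02] w 0.0152 g 78.8
```

```bash
python3 steer.py '[{"d":[0,0,0.001]},{"d":[0,0,0.001]},{}]' >/dev/null; python3 d.py
python3 steer.py '[{"d":[0,0,0.001]},{"d":[0,0,0.0005]},{}]' >/dev/null; python3 d.py
```

```text
t 16.03 tcp [0.522  0.1822 0.1908] ytyaw -0.090 tilt [0. 0.] F [ 2.84 -0.49 -0.27] M [-0.08 -0.9   0.02] w 0.0147 g 78.8
t 16.28 tcp [0.5222 0.1822 0.1895] ytyaw -0.090 tilt [0.001 0.   ] F [ 3.2  -0.22  2.28] M [-0.04 -0.87 -0.07] w 0.0150 g 79.2
```

```bash
python3 steer.py '[{"d":[0,0,0.001]},{},{}]' >/dev/null; python3 d.py
```

```text
t 16.53 tcp [0.5223 0.1822 0.1893] ytyaw -0.090 tilt [0.001 0.   ] F [1.43 1.23 5.82] M [-0.11 -0.71 -0.01] w 0.0149 g 79.5
```

Second bottom reached (about 6 N on the plate). Up and down again.

```bash
python3 steer.py '[{"d":[0,0,-0.007]},{"d":[0,0,-0.007]},{"d":[0,0,-0.007]},{"d":[0,0,-0.007]},{"d":[0,0,-0.007]}]' >/dev/null; python3 d.py
python3 steer.py '[{"d":[0,0,-0.006]},{"d":[0,0,-0.006]},{"d":[0,0,-0.006]},{"d":[0,0,-0.006]},{"d":[0,0,-0.005]}]' >/dev/null; python3 d.py
python3 steer.py '[{},{},{}]' >/dev/null; python3 d.py
python3 steer.py '[{"d":[0,0,0.008]},{"d":[0,0,0.01]},{"d":[0,0,0.01]},{"d":[0,0,0.01]},{"d":[0,0,0.01]}]' >/dev/null; python3 d.py
python3 steer.py '[{"d":[0,0,0.006]},{"d":[0,0,0.003]},{},{}]' >/dev/null; python3 d.py
```

```text
t 16.95 tcp [0.5219 0.182  0.2237] ytyaw -0.090 tilt [-0.001 -0.   ] F [ 2.95 -0.34 -3.11] M [-0.15 -1.05 -0.02] w 0.0150 g 78.1
t 17.37 tcp [0.522  0.1821 0.2529] ytyaw -0.090 tilt [0. 0.] F [ 3.31  0.15 -2.67] M [-0.15 -0.98  0.03] w 0.0150 g 78.3
t 17.62 tcp [0.5221 0.1822 0.2526] ytyaw -0.090 tilt [0.001 0.   ] F [ 3.36 -0.39  0.92] M [-0.08 -0.93 -0.02] w 0.0152 g 78.8
t 18.03 tcp [0.5219 0.182  0.2027] ytyaw -0.090 tilt [-0. -0.] F [ 3.24 -0.04  1.73] M [-0.01 -1.    0.02] w 0.0154 g 78.7
t 18.37 tcp [0.5217 0.1819 0.1946] ytyaw -0.090 tilt [-0.001 -0.   ] F [ 2.7  -0.57 -2.37] M [-0.15 -1.04 -0.01] w 0.0150 g 78.2
```

```bash
python3 steer.py '[{"d":[0,0,0.0015]},{"d":[0,0,0.0015]},{"d":[0,0,0.001]},{}]' >/dev/null; python3 d.py
python3 steer.py '[{"d":[0,0,0.001]},{"d":[0,0,0.0005]},{}]' >/dev/null; python3 d.py
```

```text
t 18.70 tcp [0.522  0.1822 0.1914] ytyaw -0.090 tilt [0. 0.] F [ 3.04 -0.23  0.36] M [-0.04 -0.89 -0.04] w 0.0148 g 78.8
t 18.95 tcp [0.5221 0.1822 0.1898] ytyaw -0.090 tilt [0. 0.] F [ 2.79 -0.71  1.12] M [-0.03 -0.9  -0.01] w 0.0149 g 78.9
```

```bash
python3 steer.py '[{"d":[0,0,0.001]},{},{}]' >/dev/null; python3 d.py
```

```text
t 19.20 tcp [0.5222 0.1822 0.1894] ytyaw -0.090 tilt [0.001 0.   ] F [2.12 0.54 4.06] M [-0.05 -0.7   0.01] w 0.0153 g 79.1
```

```bash
python3 steer.py '[{"d":[0,0,0.0005]},{}]' >/dev/null; python3 d.py
python3 steer.py '[{"d":[0,0,-0.007]},{"d":[0,0,-0.007]},{"d":[0,0,-0.007]},{"d":[0,0,-0.007]},{"d":[0,0,-0.007]}]' >/dev/null; python3 d.py
python3 steer.py '[{"d":[0,0,-0.006]},{"d":[0,0,-0.006]},{"d":[0,0,-0.006]},{"d":[0,0,-0.006]},{"d":[0,0,-0.005]}]' >/dev/null; python3 d.py
python3 steer.py '[{},{},{}]' >/dev/null; python3 d.py
python3 steer.py '[{"d":[0,0.01,0]},{"d":[0,0.01,0]},{"d":[0,0,-0.015]},{"d":[0,0,-0.025]},{"d":[0,0,-0.025]}]' >/dev/null; python3 d.py
python3 steer.py '[{"d":[0,0,-0.015]},{},{},{}]' >/dev/null; python3 d.py 0.4625 -0.1418 0.331 0.12
```

```text
t 19.37 tcp [0.5223 0.1822 0.1893] ytyaw -0.090 tilt [0.001 0.   ] F [1.29 0.18 7.63] M [-0.12 -0.59  0.  ] w 0.0147 g 80.0
t 19.78 tcp [0.5219 0.182  0.2236] ytyaw -0.090 tilt [-0.001 -0.   ] F [ 3.64 -0.22 -3.02] M [-0.11 -1.02  0.04] w 0.0148 g 78.1
t 20.20 tcp [0.522  0.1821 0.2529] ytyaw -0.090 tilt [0. 0.] F [ 2.9  -0.7  -3.14] M [-0.1  -0.98  0.01] w 0.0149 g 78.3
t 20.45 tcp [0.5221 0.1822 0.2526] ytyaw -0.090 tilt [0.001 0.   ] F [3.19 0.29 0.67] M [-0.08 -0.9  -0.02] w 0.0151 g 78.8
t 20.87 tcp [0.541  0.18   0.3158] ytyaw -0.090 tilt [-0.007 -0.001] F [-0.08  0.3  -0.28] M [-0.02 -0.    0.01] w 0.0150 g 78.6
t 21.20 tcp [0.5411 0.1801 0.3302] ytyaw -0.090 tilt [-0.004 -0.001] F [-0.17  0.01 -1.37] M [ 0.    0.01 -0.01] w 0.0149 g 78.6
go tool: [-3.277e-01 -4.940e-02 -3.000e-04] turn -0.210
```

```bash
python3 steer.py '[{"d":[-0.0365,-0.0055,0]},{"d":[-0.0365,-0.0055,0]},{"d":[-0.0365,-0.0055,0]},{"d":[-0.0365,-0.0055,0]},{"d":[-0.0365,-0.0055,0]}]' >/dev/null
python3 steer.py '[{"d":[-0.0365,-0.0055,0]},{"d":[-0.0365,-0.0055,0]},{"d":[-0.036,-0.0055,0]},{"d":[-0.036,-0.0055,0]},{}]' >/dev/null
python3 steer.py '[{"rz":-0.105},{"rz":-0.105},{},{}]' >/dev/null; python3 d.py 0.456 -0.1407 0.1996 0.12
```

```text
t 22.37 tcp [ 0.4626 -0.1409  0.3308] ytyaw 0.117 tilt [-0.003  0.002] F [ 0.06 -0.28 -1.13] M [-0.04 -0.01 -0.  ] w 0.0151 g 78.6
go tool: [ 0.0008 -0.0062  0.1312] turn -0.003
```

```bash
python3 steer.py '[{"d":[0.001,-0.006,0.02]},{"d":[0,0,0.03]},{"d":[0,0,0.03]},{"d":[0,0,0.03]},{"d":[0,0,0.018]}]' >/dev/null
python3 steer.py '[{},{},{}]' >/dev/null; python3 d.py 0.5302 -0.128 0.1996 0.12
python3 - <<'E'
from rig import manip, order, get_image
import cv2,numpy as np
o=[]
for n,(x,y) in(("side",(310,130)),("top",(340,120))):
    d=get_image(n);np.savez(n+"3.npz",**d)
    i=d["img"][y:y+150,x:x+130,::-1];o.append(cv2.resize(i,None,fx=3,fy=3,interpolation=2))
cv2.imwrite("pics/a5.png",np.hstack(o))
E
```

```text
t 23.03 tcp [ 0.458  -0.1413  0.2052] ytyaw 0.120 tilt [ 0.002 -0.001] F [ 0.88 -0.91 -0.58] M [-0.05  0.01  0.02] w 0.0151 g 78.6
go tool: [0.0046 0.0732 0.0057] turn -0.000
```

View pics/a5.png

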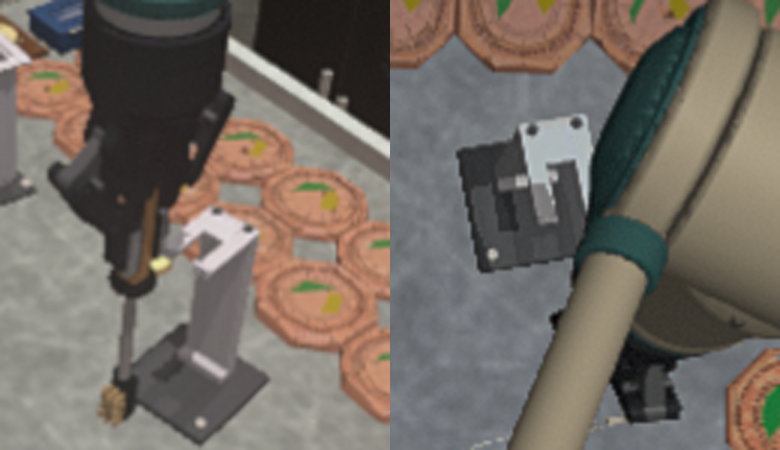

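The brush is upright just in front of the fork, with its collar above tine level and bristles facing -x. I'll move in along the slot, lower it and feel for the seat.

```bash
python3 steer.py '[{"d":[0.0011,0.018,0.004]},{"d":[0.0011,0.018,0]},{"d":[0.0011,0.018,0]},{"d":[0.0011,0.018,0]},{"d":[0,0.001,0]}]' >/dev/null; python3 d.py
python3 steer.py '[{},{}]' >/dev/null; python3 d.py 0.5302 -0.128 0.1886 0.12
```

```text
t 23.55 tcp [ 0.5332 -0.1282  0.2018] ytyaw 0.121 tilt [ 0.006 -0.001] F [ 0.46 -0.08 -1.03] M [-0.02 -0.04 -0.03] w 0.0150 g 78.7
t 23.72 tcp [ 0.5286 -0.1281  0.2007] ytyaw 0.120 tilt [-0. -0.] F [ 0.31  0.31 -1.12] M [0.02 0.03 0.02] w 0.0151 g 78.7
go tool: [-0.0001  0.0016  0.0121] turn 0.000
```

```bash
python3 steer.py '[{"d":[0,0.0015,0.004]},{"d":[0,0,0.004]},{"d":[0,0,0.002]},{},{}]' >/dev/null; python3 d.py
python3 steer.py '[{"d":[0,0,0.001]},{"d":[0,0,0.001]},{},{}]' >/dev/null; python3 d.py 0.5302 -0.128 0.1886 0.12
```

```text
t 24.13 tcp [ 0.5301 -0.1279  0.1899] ytyaw 0.120 tilt [-0.001  0.   ] F [ 0.17 -0.43 -1.57] M [ 0.01 -0.01 -0.01] w 0.0148 g 78.7
t 24.47 tcp [ 0.5306 -0.128   0.1886] ytyaw 0.120 tilt [ 0. -0.] F [-1.01  0.23  1.24] M [-0.01  0.1  -0.  ] w 0.0148 g 78.9
go tool: [ 0.     -0.0004 -0.    ] turn -0.000
```

```bash
python3 steer.py '[{},{},{},{},{}]' 0.05 >/dev/null; python3 d.py
python3 steer.py '[{"d":[0,0,-0.01]},{"d":[0,0,-0.025]},{"d":[0,0,-0.03]},{"d":[0,0,-0.03]},{"d":[0,0,-0.015]}]' >/dev/null
python3 steer.py '[{"d":[0.02,0,0]},{"d":[0.04,0,0]},{"d":[0.04,0,0]},{},{}]' >/dev/null; python3 d.py
python3 - <<'E'
from rig import manip, order, get_image
import cv2,numpy as np
from h import *
o=[]
for n,(x,y) in(("side",(310,130)),("top",(340,120))):
    d=get_image(n);np.savez(n+"4.npz",**d)
    i=d["img"][y:y+150,x:x+130,::-1];o.append(cv2.resize(i,None,fx=3,fy=3,interpolation=2))
cv2.imwrite("pics/a6.png",np.hstack(o))
E
```

```text
t 24.88 tcp [ 0.5306 -0.1279  0.1881] ytyaw 0.120 tilt [0. 0.] F [-0.43  0.1  -0.02] M [-0.03  0.04 -0.01] w 0.0496 g 0.0
t 25.72 tcp [ 0.5183 -0.0268  0.2992] ytyaw 0.124 tilt [ 0.001 -0.   ] F [ 0.39 -1.12  0.24] M [-0.02  0.   -0.03] w 0.0501 g 0.0
```

View pics/a6.png

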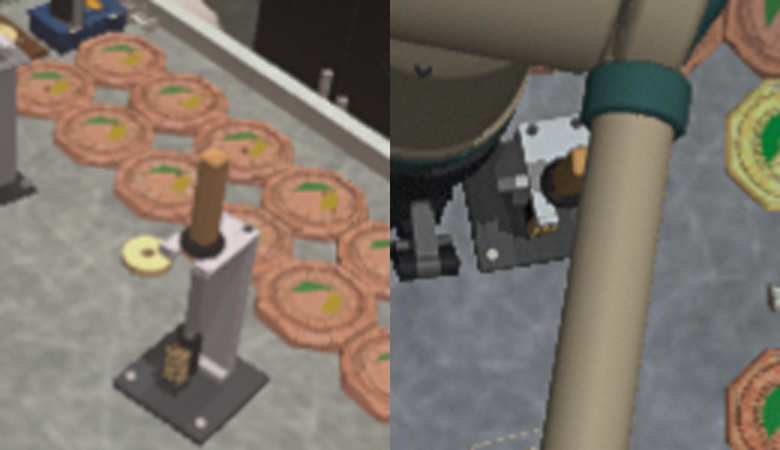

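The brush hangs upright in the fork as at the start, with the handle top at about (380,182), and the gripper is clear. I'll settle briefly and hand in.

```bash
python3 steer.py '[{},{},{},{},{}]' >/dev/null
python3 -c "
from rig import manip, order, get_image
print(order.sign_off())"
```

```text
the job is handed in; nothing more can be done
None
```

I made the three strokes by feel, each down to the follower plate (last readings about 4–8 N) and back up to the top of the glass, hung the brush back in its stand, let go, and handed the job in at about 26 s; the hand-in gave no verdict.

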